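Face up the canister in its lane

ROBOT

A 7-joint arm with a two-finger parallel gripper is mounted at the origin on a cart in front of the work surface, level with it; the furniture and walls round the work are solid. World frame = base frame: x ahead of the robot, y to its left, z up, the work surface at z = 0. Lengths are in m, angles in rad, forces in N, time in s.
With the tool pointing down it reaches from about 0.35 to 0.9 m from the base axis. Payload 19.9 kg.
Tool frame: the origin (TCP) lies at the very end of the fingers, on their centre line; the grasp point (between the pads) lies 19 mm behind it; z points along the fingers, y is the line along which they close (so a half turn about z gives the same grasp; the last joint's range is limited). The gripper opens to 85 mm and grips with 20 to 120 N. Pads are 22 mm wide; open, the fingers measure 114 mm over their backs; the gripper's body (76 mm by 85 mm) begins 54 mm behind the grasp point. The pads swing forward as they close: fully open they stand 13 mm farther back than shut.
Start: joints at [-0.042, 0.417, -0.01, 1.614, 0.005, 1.111, -0.053], TCP at [0.625, 0, 0.197] pointing down, gripper open.
Joint ranges: [-2.81, 2.81], [-0.39, 2.02], [-1.27, 1.25], [0.06, 2.57], [-1.19, 4.33], [0.19, 2], [-2.82, 2.82]. Speed limits (rad/s): [1.89, 1.89, 2.39, 2.39, 3.01, 3.01, 3.01].

INTERFACE

Orientations are given as a unit quaternion [x, y, z, w].
In Python, from cell import * gives the robot as it stands. The module is installed in compiled form; this text tells all that it offers.
- The arm moves only by the shell command python3 -m jog 'ROWS' [FORCE]. ROWS is a JSON object of lists of equal length, an entry for each row: "rotation": the turn, a rotation vector about the tool's x, y, z in rad, a list of three; "xyz": the shift along the tool's x, y, z in cm, a list of three; "claw": the opening, from 0 (shut) to 1 (fully open). A call has 1 to 5 rows; each row shifts and turns the commanded pose from where the row before left it, along the tool's axes as they then stand; what a row does not reach is not made up. A row lasts 1/10 s, in which the tool goes at most 50 mm and 8.59 degrees, less where a joint would pass 70% of its speed; a pose out of reach is approached as far as the arm can. A call is refused whole if a number of a shift passes 5 or a number of a turn 0.15, either way. A call with a gripper value outside its range is refused whole. The fingers move at their own pace and stop on an object; FORCE is the grip in N (left out, the last holds). Time passes only in rows, so rows that do not move let the fingers close. It gives the time, the measured TCP pose, the force, the opening and the grip force at its end, in the units of the state.
- sense(): the state, without advancing time (a new reading comes with each control period).
- camera(name): name is "scene" or "side" or "wrist"; returns a dict with "img" (480x640x3 uint8, red, green, blue), "vertical_fov" (degrees; the focal length in pixels is half the picture's height over the tangent of half this angle, whatever the lens; pixels are square), "cx", "cy" (the principal point, pixels), "extrinsics" (4x4, takes a point from camera to world coordinates). Camera axes: x right, y down, z forward; pixel columns grow to the right and rows downward; lengths in m; the calibration is good to about 2 mm. The wrist camera is an equidistant fisheye: a pixel r from the principal point sees the ray r / f radians off the axis. A picture is of the moment at which its call begins. There is no depth.
- finish_job(): hands the job in; it is judged then, once.
The state is a dict: "clock": time; "joint_positions": joint angles; "qvel": joint speeds; "joint_torque": joint torques, N m; "ee_pos": TCP position; "eef_rot": TCP orientation; "wrist_force": force on the tool from outside, world axes, zero at the start; "moment": the same for the moment, N m; "grip_width": finger opening in m; "gripper_force": force on a finger pad.
Only numpy, scipy, OpenCV 4.12 (cv2) and the standard library are available. Lean on these libraries where they do the work, as an engineer would, in place of code of your own. Each camera call takes 0.05 s, during which the arm holds its last target. There are 200 camera calls.

TASK

One canister has been left standing out in front of the rack with its label turned away. Slide it, without lifting or toppling it, into the empty lane until it stands against the rack's back wall, and turn it until its label faces squarely out of the front of the rack, like those of its two neighbours; it is too wide to grip well, so roll its side or lid edge round with a fingertip. Leave the neighbours, the salt shaker and the teaspoon as they are.

Things in the scene. Friction and masses are not known exactly. Their poses are not given: they have to be found in the camera images.
- canister: The one standing before the rack: upright dark steel canister, 92 mm diameter, 95 mm high, about 0.3 kg. Origin: centre of the underside, z up. Its label is centred on its own -x side. Foot slick on the worktop (friction about 0.1); wall and lid matt and grippy (about 0.9). Starts 100-120 mm in front of the mark, up to 25 mm aside, label 80-180 degrees off front.
- canister_label (a point): Middle of its white paper label (dark stripe near the top edge, spans 80 degrees of the wall, 18 to 64 mm high): on the wall, 46 mm out along the canister's -x, 41 mm above the underside.
- canister_lid (a point): Centre of its flat black lid's top, 95 mm above the underside. The lid has the full 92 mm diameter, is 16 mm thick and has no knob; a flush grey pour flap (38 x 24 mm) runs from near this point to the lid's edge right above the label (along the canister's -x).
- lane_rack: Fixed low aluminium rack, 356 mm wide: three lanes open at front and top, no floor. Origin: on the worktop, centre of the middle lane's canister when home; x towards the back wall, -x out of the front, y along the row; turned up to 0.15 rad from the world's axes. Lanes at y = -120, 0, 120 mm. Back wall 74 mm high, face 47 mm behind the origin.
- lane_mark: Flat grey disc mark, 60 mm wide, under 1 mm thick, on the worktop in the empty lane. Origin: where the canister's centre is when it stands home; axes parallel to the rack's (x to the back wall, -x out of the front).
- lane_mouth (a point): Middle of the empty lane's mouth, 38 mm in front of the mark, at the side walls' top, 40 mm up. The two side walls are 4 mm thick, 96 mm apart inside, slick (friction about 0.1), run from here to the back wall; their first 20 mm flare outward by about 6 mm.
- neighbour_a: Canister of the same make, home in one of the other lanes with its label (its own -x) facing front; loose, to be left alone. Origin: centre of the underside.
- neighbour_a_label (a point): Middle of that neighbour's label, 46 mm out along its -x, 41 mm up.
- neighbour_b: Canister of the same make, home in the remaining lane with its label (its own -x) facing front; loose, to be left alone. Origin: centre of the underside.
- neighbour_b_label (a point): Middle of that neighbour's label, 46 mm out along its -x, 41 mm up.
- salt_shaker: White salt shaker, 43 mm wide, 73 mm high, loose, standing about 120 to 135 mm in front of neighbour_a's centre. Origin: centre of the underside.
- teaspoon: Steel teaspoon, 137 mm long, 28 mm wide, 13 mm high, lying loose about 130 mm in front of neighbour_b's centre, roughly along the rack's x. Origin: middle of the underside.
Things that resemble listed ones, but are neither listed nor needed, are in the scene too. What is shaped like the canister but orange or purple is not meant.

How it is judged:
At the end, for the whole second after the job is handed in: The canister stands upright on the worktop in the formerly empty lane, its centre within 10 mm of home along the lane (so no more than about 10 mm from the back wall) and within 8 mm sideways, its label facing out of the front of the rack within 0.20 rad (11 degrees), at rest (x of canister in the frame of lane_mark between -0.01 and 0.006 m and y of canister in the frame of lane_mark between -0.008 and 0.008 m and height (world z) of canister below 0.005 m and angle between canister's own z axis and vertical below 0.05 rad and angle between the x axis of canister and the x axis of lane_mark, either way round below 0.2 rad and x of canister_label in the frame of lane_mark below -0.03 m and linear speed of canister below 0.01 m/s and angular speed of canister below 0.05 rad/s); the robot touches nothing.
It fails at once if the canister is lifted off the worktop (over 15 mm) (height (world z) of canister above 0.015 m).
It fails at once if the canister is tipped (over 0.35 rad) (angle between canister's own z axis and vertical above 0.35 rad).
It fails at once if a neighbouring canister is shifted or turned (its centre or its label moves over 15 mm) (distance of any of neighbour_a, neighbour_a_label, neighbour_b, neighbour_b_label from where it was at the start of the episode above 0.015 m).
It fails at once if the salt shaker or the teaspoon is moved over 25 mm, or the shaker knocked over (distance of any of salt_shaker, teaspoon from where it was at the start of the episode above 0.025 m or angle between salt_shaker's own z axis and vertical above 0.4 rad).
It also fails if it takes over 72 s, if anything falls off the work surface, if the arm or the gripper's body presses on something with over 40 N, if the wrist force passes 120 N, or if a joint passes its speed limit or range.

## Working session

There is one attempt and no reset: what is moved stays moved. The work goes in short steps, Python scripts to look and compute and a shell command to move; the robot and the scene stay as the last step left them, time stands still between calls to the robot, and variables do not carry over. Pictures are saved under pics/ and viewed, at most 10 in all, crops included, and the job is handed in when it is done.

```bash
mkdir -p pics; cat > h.py <<'E'
from cell import *
import numpy as np, cv2
def cam(n):
    c=camera(n); c['f']=240/np.tan(np.radians(c['vertical_fov'])/2); c['n']=n; c['E']=np.array(c['extrinsics']); return c
def onz(c,px,z):
    d=(np.array(px,float)-[c['cx'],c['cy']])/c['f']
    if c['n']=='wrist':
        r=np.hypot(*d); v=np.array([*(d/r*np.sin(r) if r>1e-9 else d),np.cos(r)])
    else: v=np.array([*d,1.])
    w=c['E'][:3,:3]@v; o=c['E'][:3,3]
    return (o+w*(z-o[2])/w[2])[:2]
def proj(c,P):
    p=c['E'][:3,:3].T@(np.array(P,float)-c['E'][:3,3])
    if c['n']=='wrist':
        r=np.hypot(p[0],p[1]); t=np.arctan2(r,p[2]); return p[:2]/r*t*c['f']+[c['cx'],c['cy']]
    return p[:2]/p[2]*c['f']+[c['cx'],c['cy']]
def save(c,name): cv2.imwrite('pics/'+name,c['img'][:,:,::-1])
E
python3 - <<'E'
from h import *
for n in('scene','side','wrist'):
    c=cam(n); save(c,n+'0.png'); print(n,c['vertical_fov'],c['cx'],c['cy'],c['E'].round(3).tolist()); np.save(n+'0.npy',c,allow_pickle=True)
print(sense())
E
```

```text
scene 47.99557513383301 322.0624894855585 236.09419235730783 [[-0.552, -0.554, 0.623, -0.174], [-0.834, 0.381, -0.399, 0.611], [-0.016, -0.74, -0.673, 0.812], [0.0, 0.0, 0.0, 1.0]]
side 50.51332730465148 321.01775122656437 238.36870633028357 [[0.995, -0.06, 0.081, 0.424], [-0.1, -0.536, 0.838, -0.554], [-0.007, -0.842, -0.539, 0.53], [0.0, 0.0, 0.0, 1.0]]
wrist 65.70646984690485 327.1629152005229 239.8289927445522 [[1.0, 0.0, -0.002, 0.625], [-0.0, -0.96, -0.28, 0.072], [-0.002, 0.28, -0.96, 0.373], [0.0, 0.0, 0.0, 1.0]]
{'clock': 0.15, 'joint_positions': array([-0.04149648,  0.41786066, -0.01029688,  1.61406419,  0.00466485,
        1.11070482, -0.05300807]), 'qvel': array([ 0.00015957, -0.00104026,  0.0017629 , -0.00350288, -0.00016645,
       -0.00151905, -0.00030051]), 'joint_torque': array([ 4.94602627e-04, -8.64738035e+01,  6.78995568e-01, -4.35059202e+01,
        1.90656655e-02,  5.86454262e-03, -4.75439651e-05]), 'ee_pos': array([ 6.24678088e-01, -5.81712033e-06,  1.96477262e-01]), 'eef_rot': array([ 7.07115537e-01,  7.07097844e-01, -3.76351964e-04, -3.38984128e-04]), 'wrist_force': array([-0.80621291,  0.62627107, -0.48808882]), 'moment': array([ 0.01416256, -0.01269884, -0.03253978]), 'gripper_force': 0.0, 'grip_width': 0.08531339864134647}
```

View pics/scene0.png

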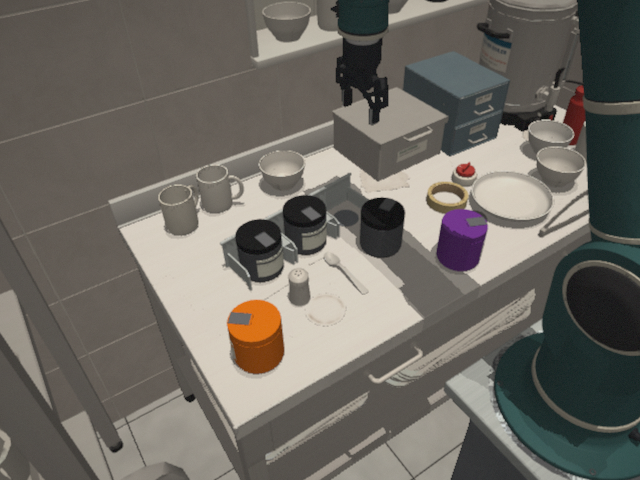

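View pics/side0.png

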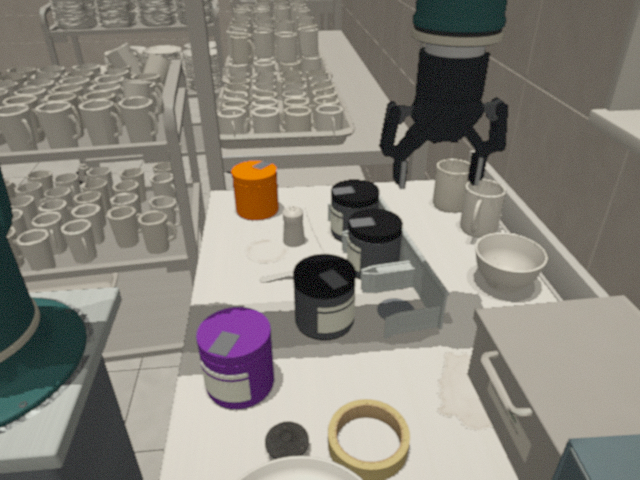

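View pics/wrist0.png

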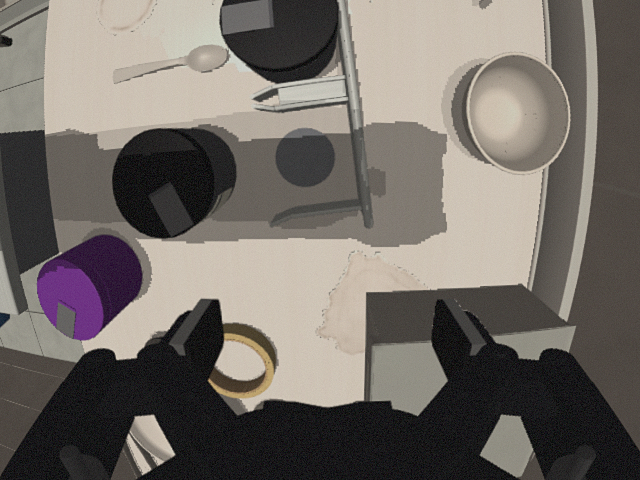

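Scene: candidates shaped like the canister are orange (256,335), purple (462,240), two black in the rack (260,250) and (305,225), and one black standing out at (382,228). The last is the target: wrist (163,183), side (325,295), with its mark at wrist (305,157) and its flap/label turned towards -y. I'll check it in one close crop and measure.

```bash
python3 - <<'E'
from h import *
c=np.load('wrist0.npy',allow_pickle=True).item()
im=c['img'][110:250,95:385]
e=np.clip(im.astype(float)*1.8+20,0,255).astype(np.uint8)
cv2.imwrite('pics/crop0.png',cv2.resize(e,None,fx=2.7,fy=2.7,interpolation=cv2.INTER_CUBIC)[:,:,::-1])
g=c['img'].max(2)
for r in (183,): print(g[r,100:245:3])
print(g[110:250:3,163]); print(g[120:195:3,305],g[157,265:345:3])
print('mark',onz(c,(305,157),0),'lid',onz(c,(163,183),.095),'flap',onz(c,(172,208),.095))
E
```

```text
[ 97 101 103 104  55  29  21  16  19  13   8  25  14  29  33  15  23  28
   5  17   7  23  34  50  25  29  30  19  28  13  35  36  30  33  32  22
  26  29  40  39  36  32  30  33  38  89 105 107 101]
[199 205 203 204 207 180 117  35  34  36  43  40  43  43  10  16  21  25
  23  20  26  22  25   7  31  31  42  57  52  54  58  54  54  55  57  57
  53  57  25  30  24  32  23 119 207 204 206]
[180 177 185 110 106  93  61  59  66  65  53  64  62  65  63  60  57  68
  62  59  59  56  67 106 102] [102 104 105 103  61  61  62  62  60  61  61  64  63  58  61  58  62  59
  63  63  55  58  63  79 105 102 104]
mark [0.60254039 0.04932869] lid [0.49289185 0.03838837] flap [0.49922307 0.01765086]
```

View pics/crop0.png

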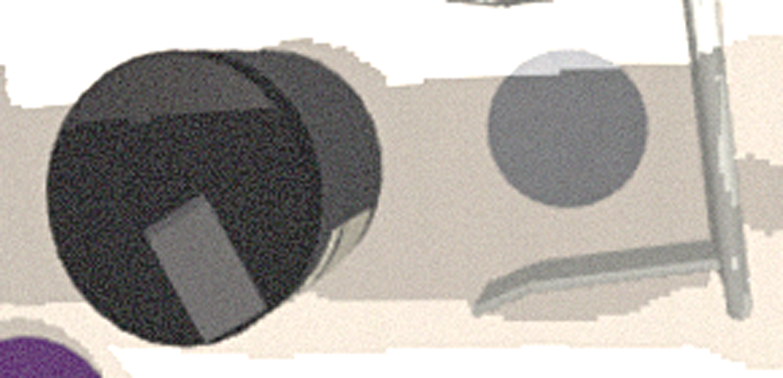

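The crop confirms the target: dark canister, lid circle centred near wrist (163,183), flap pointing down-right, from (159,189) to (183,229), with the label edge under it. The mark is at (305,158).

Plan: rest both fingertips on the lid symmetrically, press lightly, turn with the wrist, then slide by lid friction.

```bash
cat > m.py <<'E'
from h import *
def fitc(P,r=None):
    A=np.c_[2*P,np.ones(len(P))]; s=np.linalg.lstsq(A,(P**2).sum(1),rcond=None)[0]; return s[:2],np.sqrt(s[2]+s[:2]@s[:2])
E
python3 - <<'E'
from m import *
c=np.load('wrist0.npy',allow_pickle=True).item()
g=cv2.GaussianBlur(c['img'],(3,3),0).max(2).astype(int)
# mark contour
k=((g>45)&(g<82)).astype(np.uint8); k[:120]=0;k[200:]=0;k[:,:265]=0;k[:,345:]=0
n,l,s,ce=cv2.connectedComponentsWithStats(k); i=1+s[1:,4].argmax(); print('markpx',s[i],ce[i])
P=np.array([onz(c,p[0],0) for p in cv2.findContours((l==i).astype(np.uint8),0,1)[0][0]]); print('mark',fitc(P))
# lid left/top/bottom outline
P=[]
for a in np.radians(range(95,265,6)):
    for r in range(35,75):
        x,y=163+r*np.cos(a),183+r*np.sin(a)
        if g[int(round(y)),int(round(x))]>(75): P.append(onz(c,(x-.5*np.cos(a),y-.5*np.sin(a)),.095)); break
P=np.array(P);o,r=fitc(P);print('lid',o,r,len(P))
a,b=onz(c,(159.1,188.9),.095),onz(c,(183.1,229.3),.095);d=b-a
print('flap',a,b,np.hypot(*d),np.degrees(np.arctan2(*d[::-1])),'centre->b',np.degrees(np.arctan2(*(b-o)[::-1])))
# back wall outer edge: strongest vertical-edge scan
gx=np.abs(cv2.Sobel(cv2.GaussianBlur(c['img'],(3,3),0).astype(np.float32).mean(2),cv2.CV_32F,1,0))
L=cv2.createLineSegmentDetector().detect(c['img'].mean(2).astype(np.uint8))[0][:,0]
for q in L:
    if np.hypot(q[2]-q[0],q[3]-q[1])>35 and 240<min(q[0],q[2]) and max(q[0],q[2])<385 and max(q[1],q[3])<240:
        for z in(.074,.04):
            A,B=onz(c,q[:2],z),onz(c,q[2:],z); print(q.round(),z,A.round(4),B.round(4),np.degrees(np.arctan2(*(B-A)[::-1])).round(1))
for n in('scene','side'):
    c=np.load(n+'0.npy',allow_pickle=True).item()
    print(n,[ (p,proj(c,p+(0,)if len(p)==2 else p).round()) for p in [(.493,.038,.095),(.6027,.049,0)]])
E
```

```text
markpx [ 275  135   60   52 2495] [304.97154309 159.53507014]
mark (array([0.60232411, 0.0468266 ]), np.float64(0.028019931736948903))
lid [0.48667303 0.03757219] 0.04463773007569782 29
flap [0.48887432 0.0337256 ] [ 5.07447165e-01 -2.50903553e-04] 0.038721483134961224 -61.33731046607561 centre->b -61.22244704962657
[320.  77. 277.  83.] 0.074 [0.6195 0.1186] [0.5848 0.1143] -172.9
[320.  77. 277.  83.] 0.04 [0.6189 0.1239] [0.5802 0.1191] -172.9
[267. 110. 348. 100.] 0.074 [0.5768 0.0924] [0.6414 0.1001] 6.8
[267. 110. 348. 100.] 0.04 [0.5713 0.0948] [0.6432 0.1034] 6.8
[346. 103. 282. 112.] 0.074 [0.6394 0.0971] [0.5887 0.0904] -172.4
[346. 103. 282. 112.] 0.04 [0.641 0.1  ] [0.5846 0.0925] -172.4
[272.  87. 342.  77.] 0.074 [0.5809 0.111 ] [0.6363 0.1183] 7.6
[272.  87. 342.  77.] 0.04 [0.5759 0.1154] [0.6376 0.1236] 7.6
[343.  49. 354. 129.] 0.074 [0.6376 0.142 ] [0.6462 0.0764] -82.5
[343.  49. 354. 129.] 0.04 [0.639 0.15 ] [0.6486 0.0769] -82.5
[341.  80. 279.  88.] 0.074 [0.6355 0.116 ] [0.5869 0.1099] -172.8
[341.  80. 279.  88.] 0.04 [0.6367 0.121 ] [0.5826 0.1142] -172.8
[2
[... 403 characters left out ...]
167.] 0.074 [0.6532 0.0743] [0.6572 0.046 ] -82.0
[363. 132. 367. 167.] 0.04 [0.6564 0.0746] [0.6608 0.0431] -82.0
[358. 198. 350. 136.] 0.074 [0.6496 0.0202] [0.643  0.0711] 97.4
[358. 198. 350. 136.] 0.04 [0.6524 0.0143] [0.645 0.071] 97.4
[292. 206. 355. 198.] 0.074 [0.5957 0.0134] [0.6479 0.0202] 7.3
[292. 206. 355. 198.] 0.04 [0.5924 0.0068] [0.6505 0.0143] 7.3
[344. 207. 292. 214.] 0.074 [0.6389 0.0127] [0.5956 0.0071] -172.7
[344. 207. 292. 214.] 0.04 [0.6405 0.006 ] [ 5.922e-01 -2.000e-04] -172.7
scene [((0.493, 0.038, 0.095), array([380., 208.])), ((0.6027, 0.049, 0), array([345., 217.]))]
side [((0.493, 0.038, 0.095), array([329., 269.])), ((0.6027, 0.049, 0), array([397., 309.]))]
```

```bash
python3 -m jog '{"rotation":[[0,0,0],[0,0,0],[0,0,0],[0,0,0],[0,0,0]],"xyz":[[1.3,-4.5,0],[1.3,-4.6,0],[1.2,-4.6,3],[0,0,3],[0,0,0]],"claw":[0.7,0.7,0.7,0.7,0.7]}'; python3 - <<'E'
from h import *
c=cam('wrist'); save(c,'w1.png'); np.save('w1.npy',c,allow_pickle=True); s=sense(); print(s['ee_pos'],s['eef_rot'],s['grip_width'],s['wrist_force'])
print(proj(c,(.488,.038,.095)))
E
```

```text
clock: 0.65
ee_pos: [0.4907, 0.0367, 0.138]
eef_rot: [0.707, 0.707, -0.002, -0.001]
wrist_force: [0.9, -0.3, 0.7]
grip_width: 0.0601
gripper_force: 0.0
[0.49249347 0.03654474 0.13982644] [ 7.07066755e-01  7.07145898e-01 -9.14972893e-04 -6.66820892e-04] 0.05985473796434556 [0.70108305 0.50649855 0.34631458]
[322.4858191  249.91615526]
```

View pics/w1.png

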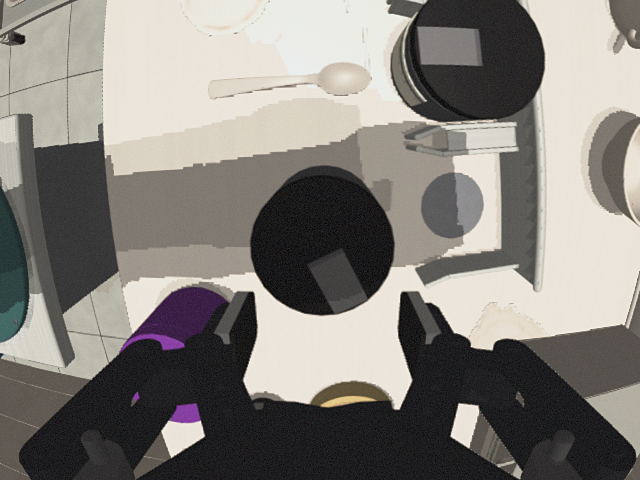

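The lid now fills wrist columns 250–394 and its lower edge is at row 315. Its centre is about (322,243), the flap is at (338,280) and the mark at (452,205). I'll refine the position from this.

```bash
cat >> m.py <<'E'
def lid(c,px,angs,thr=75,r0=50,r1=95,z=.095):
    g=cv2.GaussianBlur(c['img'],(3,3),0).max(2).astype(int); P=[]
    for a in np.radians(angs):
        for r in np.arange(r0,r1,.5):
            x,y=px[0]+r*np.cos(a),px[1]+r*np.sin(a)
            if g[int(round(y)),int(round(x))]>thr: P.append(onz(c,(x-.25*np.cos(a),y-.25*np.sin(a)),z)); break
    o,r=fitc(np.array(P)); return o,r,len(P)
E
python3 - <<'E'
from m import *
c=np.load('w1.npy',allow_pickle=True).item()
o,r,n=lid(c,(322,243),range(-10,191,4)); print(o,r,n)
g=c['img'].max(2).astype(np.uint8); k=((g>38)&(g<75)).astype(np.uint8); y,x=np.mgrid[:480,:640]; k[np.hypot(x-322,y-243)>66]=0
k=cv2.morphologyEx(cv2.medianBlur(k*255,5),cv2.MORPH_OPEN,np.ones((5,5)))
n,l,s,ce=cv2.connectedComponentsWithStats(k)
for i in range(1,n):
    if s[i,4]>150:
        w=onz(c,ce[i],.095); (a,b,t)=cv2.minAreaRect(np.argwhere(l==i)[:,::-1].astype(np.float32)); print(s[i],ce[i],w,np.degrees(np.arctan2(*(w-o)[::-1])),b,t)
k=((g>45)&(g<105)).astype(np.uint8)
print('mark',onz(c,(452,205),0), g[205,410:500:4])
E
```

```text
[0.4864806  0.04055517] 0.04489300953095178 51
[ 309  250   54   51 1791] [335.3400335  276.17364601] [0.49611325 0.02046021] -64.38895733129121 (48.746280670166016, 39.354793548583984) 63.43495178222656
mark [0.60184231 0.04939542] [159 159 160  91  92  91  94  90  97  93  94  90 148 143 137 145 142 139
 137 237 234 235 219]
```

```bash
python3 -m jog '{"rotation":[[0,0,0],[0,0,0],[0,0,0]],"xyz":[[0.35,-0.55,2],[0,0,1.6],[0,0,0]],"claw":[0.7,0.7,0.7]}';python3 -m jog '{"rotation":[[0,0,0],[0,0,0],[0,0,0],[0,0,0]],"xyz":[[0,0,0.3],[0,0,0.3],[0,0,0],[0,0,0]],"claw":[0.7,0.7,0.7,0.7]}'
```

```text
clock: 1.0
ee_pos: [0.4879, 0.0399, 0.104]
eef_rot: [0.707, 0.707, -0.001, -0.0]
wrist_force: [-0.1, -0.4, 0.6]
grip_width: 0.0602
gripper_force: 0.0
clock: 1.4
ee_pos: [0.4879, 0.0402, 0.0987]
eef_rot: [0.707, 0.707, 0.0, 0.0]
wrist_force: [-1.0, 0.2, 0.3]
grip_width: 0.0598
gripper_force: 0.0
```

```bash
for i in 1 2 3 ; do :; done; python3 -m jog '{"rotation":[[0,0,0],[0,0,0],[0,0,0]],"xyz":[[0,0,0.3],[0,0,0.1],[0,0,0]],"claw":[0.7,0.7,0.7]}';python3 -m jog '{"rotation":[[0,0,0],[0,0,0]],"xyz":[[0,0,0.2],[0,0,0]],"claw":[0.7,0.7]}'
```

```text
clock: 1.7
ee_pos: [0.4874, 0.0402, 0.0941]
eef_rot: [0.707, 0.707, -0.0, -0.0]
wrist_force: [0.3, -0.4, 0.4]
grip_width: 0.0595
gripper_force: 0.0
clock: 1.9
ee_pos: [0.4875, 0.0401, 0.0921]
eef_rot: [0.707, 0.707, -0.0, -0.0]
wrist_force: [-0.0, 0.8, -0.3]
grip_width: 0.0596
gripper_force: 0.0
```

```bash
python3 -m jog '{"rotation":[[0,0,0],[0,0,0]],"xyz":[[0,0,0.1],[0,0,0]],"claw":[0.7,0.7]}'
```

```text
clock: 2.1
ee_pos: [0.4875, 0.0401, 0.0912]
eef_rot: [0.707, 0.707, -0.0, -0.0]
wrist_force: [0.1, -0.8, -0.7]
grip_width: 0.06
gripper_force: 0.0
```

```bash
python3 -m jog '{"rotation":[[0,0,0],[0,0,0]],"xyz":[[0,0,0.1],[0,0,0]],"claw":[0.7,0.7]}';python3 -m jog '{"rotation":[[0,0,0],[0,0,0]],"xyz":[[0,0,0.1],[0,0,0]],"claw":[0.7,0.7]}'
```

```text
clock: 2.3
ee_pos: [0.4875, 0.0402, 0.0902]
eef_rot: [0.707, 0.707, -0.0, -0.0]
wrist_force: [-0.4, 0.4, -0.6]
grip_width: 0.0598
gripper_force: 0.0
clock: 2.5
ee_pos: [0.4875, 0.0402, 0.0892]
eef_rot: [0.707, 0.707, -0.0, -0.0]
wrist_force: [-1.0, -0.3, -0.4]
grip_width: 0.0597
gripper_force: 0.0
```

```bash
python3 -m jog '{"rotation":[[0,0,0],[0,0,0]],"xyz":[[0,0,0.1],[0,0,0]],"claw":[0.7,0.7]}'
```

```text
clock: 2.7
ee_pos: [0.4875, 0.0402, 0.0882]
eef_rot: [0.707, 0.707, -0.0, -0.0]
wrist_force: [-0.4, 0.0, -0.1]
grip_width: 0.0596
gripper_force: 0.0
```

```bash
python3 -m jog '{"rotation":[[0,0,0],[0,0,0]],"xyz":[[0,0,0.1],[0,0,0]],"claw":[0.7,0.7]}' | grep -E "ee_pos|wrist";python3 -m jog '{"rotation":[[0,0,0],[0,0,0]],"xyz":[[0,0,0.1],[0,0,0]],"claw":[0.7,0.7]}'| grep -E "ee_pos|wrist"
```

```text
ee_pos: [0.4875, 0.0401, 0.0872]
wrist_force: [-0.2, 0.3, 0.5]
ee_pos: [0.4875, 0.0402, 0.0862]
wrist_force: [0.1, -0.0, -0.7]
```

```bash
python3 -m jog '{"rotation":[[0,0,0],[0,0,0]],"xyz":[[0,0,0.1],[0,0,0]],"claw":[0.7,0.7]}'| grep -E "ee_pos|wrist"
```

```text
ee_pos: [0.4875, 0.0402, 0.0852]
wrist_force: [-0.6, 0.8, -0.6]
```

```bash
python3 -m jog '{"rotation":[[0,0,0],[0,0,0]],"xyz":[[0,0,0.1],[0,0,0]],"claw":[0.7,0.7]}' | grep -E "ee_pos|wrist"
```

```text
ee_pos: [0.4875, 0.0402, 0.0842]
wrist_force: [0.3, 0.4, -0.6]
```

```bash
python3 -m jog '{"rotation":[[0,0,0],[0,0,0]],"xyz":[[0,0,0.1],[0,0,0]],"claw":[0.7,0.7]}'| grep -E "ee_pos|wrist"; python3 - <<'E'
from h import *
c=cam('side'); e=c['img'][140:360,200:460]; e=np.clip(e*1.7+15.,0,255).astype(np.uint8); cv2.imwrite('pics/s2.png',cv2.resize(e,None,fx=2.5,fy=2.5)[:,:,::-1])
E
```

```text
ee_pos: [0.4875, 0.0402, 0.0832]
wrist_force: [0.2, -0.2, 0.3]
```

View pics/s2.png

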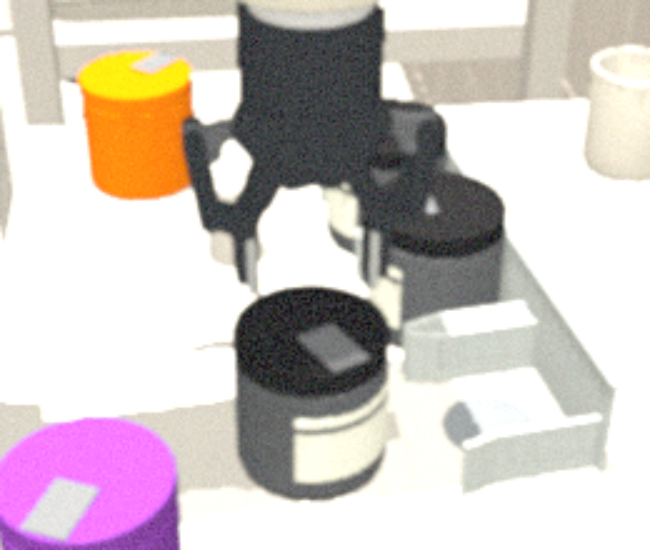

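The side view shows both fingertips, at full-image (299,256) and (350,254), well above the lid centre (325,276). I need to find out why there is no contact, so I'll triangulate the tips.

```bash
python3 - <<'E'
from h import *
c=cam('side'); s=sense(); print(s['ee_pos'],'tcp in side',proj(c,s['ee_pos']),'lid',proj(c,(.4875,.0402,.095)))
for px in((298.8,256),(350,254)):
    for z in(.08,.09,.1,.11,.12,.13): print(px,z,onz(c,px,z).round(3))
w=cam('wrist'); print(w['E'].round(3)[:3,3],'tips in wrist',[proj(w,(s['ee_pos'][0]+d,s['ee_pos'][1],z)).round() for d in(-.03,.03) for z in(.095,.083)])
save(w,'w2.png'); save(c,'s3.png')
E
```

```text
[0.48754758 0.04016571 0.0832658 ] tcp in side [325.35909167 275.22535379] lid [325.30653714 268.71286478]
(298.8, 256) 0.08 [0.452 0.099]
(298.8, 256) 0.09 [0.452 0.084]
(298.8, 256) 0.1 [0.451 0.07 ]
(298.8, 256) 0.11 [0.45  0.055]
(298.8, 256) 0.12 [0.45  0.041]
(298.8, 256) 0.13 [0.449 0.026]
(350, 254) 0.08 [0.532 0.095]
(350, 254) 0.09 [0.53  0.081]
(350, 254) 0.1 [0.527 0.066]
(350, 254) 0.11 [0.525 0.052]
(350, 254) 0.12 [0.523 0.038]
(350, 254) 0.13 [0.52  0.023]
[0.488 0.112 0.26 ] tips in wrist [array([265., 287.]), array([268., 278.]), array([388., 287.]), array([384., 278.])]
```

View pics/w2.png

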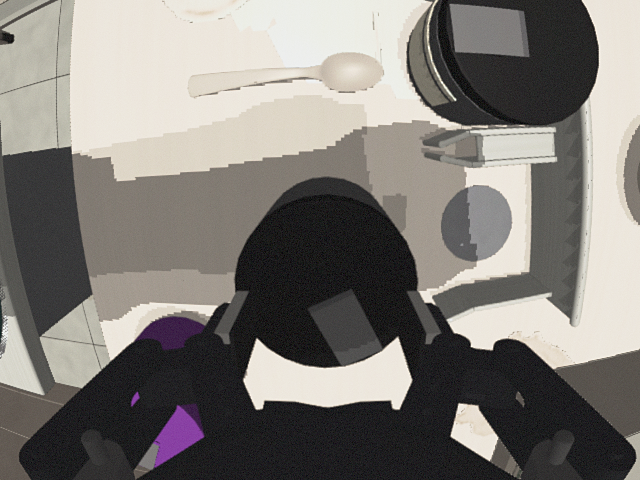

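The lid centre is at (326,281). The fingertips at (243,292) and (411,292) are still clear of it, and the side-view rays put the tips at z ≈ 0.12. There are about 25 mm left to go, so I'll lower further with care.

```bash
python3 -m jog '{"rotation":[[0,0,0],[0,0,0],[0,0,0],[0,0,0]],"xyz":[[0.1,0,0.4],[0,0,0.4],[0,0,0.3],[0,0,0]],"claw":[0.7,0.7,0.7,0.7]}' | grep -E "ee_pos|wrist"; python3 - <<'E'
from h import *
w=cam('wrist'); c=cam('side')
for n,k,(a,b,x0,x1) in (('w',w,(220,400,190,470)),('s',c,(200,320,260,400))):
    e=np.clip(k['img'][a:b,x0:x1]*2.2+20.,0,255).astype(np.uint8); e=cv2.resize(e,(0,0),fx=400/(x1-x0),fy=400/(x1-x0)); globals()['e'+n]=cv2.copyMakeBorder(e,0,360-e.shape[0],0,0,0)
cv2.imwrite('pics/ws4.png',np.hstack([ew,es])[:,:,::-1])
E
```

```text
ee_pos: [0.4872, 0.0411, 0.0717]
wrist_force: [0.2, -0.1, -0.0]
```

View pics/ws4.png

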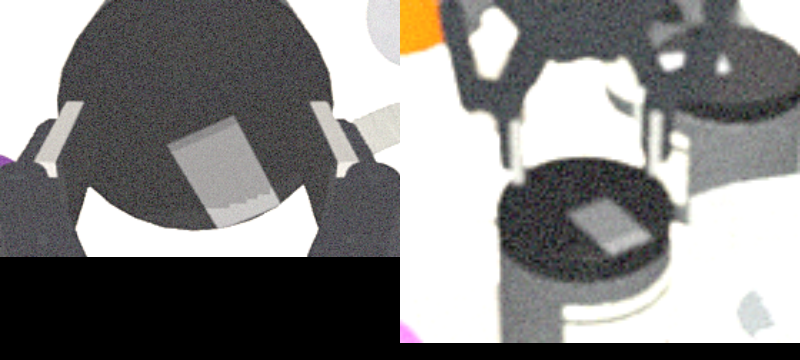

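```bash
python3 - <<'E'
from m import *
from scipy.optimize import brentq
c=cam('side'); w=cam('wrist'); s=sense(); yc=s['ee_pos'][1]; print(s['ee_pos'])
for k,px,y in((c,(301.3,264.7),yc-.011),(c,(346,263.5),yc-.011),(w,(247.4,291.4),yc+.011),(w,(408.4,291),yc+.011)):
    z=brentq(lambda z:onz(k,px,z)[1]-y,.05,.2); print(k['n'],z,onz(k,px,z))
o,r,n=lid(w,(326,283),range(55,126,4),r0=60,r1=130);print(o,r,n)
o,r,n=lid(w,(326,283),list(range(60,121,4))+list(range(-45,-20,4))+list(range(200,225,4)),r0=60,r1=130,thr=60);print(o,r,n)
E
```

```text
[0.48763631 0.04116563 0.07238029]
side 0.11202947859352536 [0.45241677 0.03016563]
side 0.10913839426094533 [0.51606452 0.03016563]
wrist 0.11426442028083712 [0.45586133 0.05216563]
wrist 0.11388350349276963 [0.52080338 0.05216563]
[0.48211494 0.02140362] 0.02732108692103253 18
[0.48307758 0.04373994] 0.04043572476190362 30
```

Triangulated from both views, the tips stand at z ≈ 0.112 with ±32 mm between inner faces, so about 17 mm remain and they will land on the lid.

```bash
python3 -m jog '{"rotation":[[0,0,0],[0,0,0],[0,0,0],[0,0,0]],"xyz":[[0,0,0.5],[0,0,0.4],[0,0,0.2],[0,0,0]],"claw":[0.7,0.7,0.7,0.7]}' | grep -E "ee_pos|wrist"; python3 -m jog '{"rotation":[[0,0,0],[0,0,0]],"xyz":[[0,0,0.15],[0,0,0]],"claw":[0.7,0.7]}'| grep -E "ee_pos|wrist"
```

```text
ee_pos: [0.4873, 0.0411, 0.0609]
wrist_force: [0.1, 0.4, 0.1]
ee_pos: [0.4875, 0.0412, 0.0597]
wrist_force: [-0.2, 0.2, 0.1]
```

```bash
python3 -m jog '{"rotation":[[0,0,0],[0,0,0]],"xyz":[[0,0,0.15],[0,0,0]],"claw":[0.7,0.7]}'| grep -E "ee_pos|wrist"
```

```text
ee_pos: [0.4875, 0.0412, 0.0582]
wrist_force: [-0.7, -0.4, -0.9]
```

```bash
python3 -m jog '{"rotation":[[0,0,0],[0,0,0]],"xyz":[[0,0,0.12],[0,0,0]],"claw":[0.7,0.7]}'| grep -E "ee_pos|wrist"; python3 -m jog '{"rotation":[[0,0,0],[0,0,0]],"xyz":[[0,0,0.1],[0,0,0]],"claw":[0.7,0.7]}'| grep -E "ee_pos|wrist"
```

```text
ee_pos: [0.4875, 0.0412, 0.057]
wrist_force: [0.1, -0.5, -0.6]
ee_pos: [0.4875, 0.0412, 0.056]
wrist_force: [0.1, -0.9, 0.2]
```

```bash
python3 -m jog '{"rotation":[[0,0,0],[0,0,0]],"xyz":[[0,0,0.1],[0,0,0]],"claw":[0.7,0.7]}'| grep -E "ee_pos|wrist"
```

```text
ee_pos: [0.488, 0.0412, 0.0557]
wrist_force: [-3.0, -1.4, 13.7]
```

Contact, at about 14 N. Now I'll turn it: a clockwise turn of about 111° in the world is +z in the tool frame.

```bash
python3 -m jog '{"rotation":[[0,0,0.1],[0,0,0.15],[0,0,0.15],[0,0,0.15],[0,0,0]],"xyz":[[0,0,0],[0,0,0],[0,0,0],[0,0,0],[0,0,0]],"claw":[0.7,0.7,0.7,0.7,0.7]}'| grep -E "ee_pos|rot|wrist"; cat > chk.py <<'E'
from m import *
# flap direction from whichever view
import sys
w=cam('wrist'); s=sense(); print(s['ee_pos'].round(4),s['wrist_force'].round(1),s['moment'].round(2),'q7',s['joint_positions'][6].round(3))
c=cam('scene'); d=cam('side')
z=lambda k,P,r:np.clip(cv2.resize(cv2.getRectSubPix(k['img'],(2*r,2*r),tuple(map(float,proj(k,P)))),(390,390))*2.+15,0,255).astype(np.uint8)
P=(*s['ee_pos'][:2],.095)
cv2.imwrite('pics/'+sys.argv[1],np.hstack([z(w,P,150),z(d,P,65)])[:,:,::-1])
E
python3 chk.py c5.png
```

```text
ee_pos: [0.4883, 0.0414, 0.0557]
eef_rot: [0.874, 0.486, 0.001, 0.0]
wrist_force: [0.3, -0.3, 9.9]
[0.4883 0.0414 0.0557] [-0.4  0.1  9.8] [ 0.09  0.19 -0.1 ] q7 -0.657
```

View pics/c5.png

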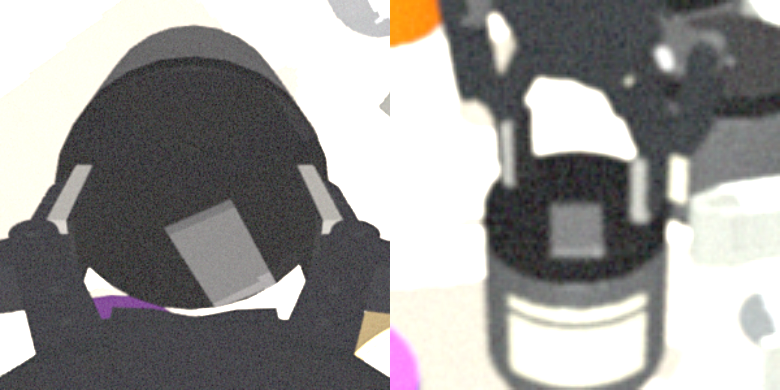

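The flap has kept its place relative to the fingers, and in the side view the label has swung to face the camera. So the lid turns with the tool without slip. Continuing.

```bash
python3 -m jog '{"rotation":[[0,0,0.15],[0,0,0.15],[0,0,0.15],[0,0,0.15],[0,0,0]],"xyz":[[0,0,0],[0,0,0],[0,0,0],[0,0,0],[0,0,0]],"claw":[0.7,0.7,0.7,0.7,0.7]}'| grep -E "ee_pos|rot|wrist";python3 -m jog '{"rotation":[[0,0,0.15],[0,0,0.15],[0,0,0.15],[0,0,0.15],[0,0,0]],"xyz":[[0,0,0],[0,0,0],[0,0,0],[0,0,0],[0,0,0]],"claw":[0.7,0.7,0.7,0.7,0.7]}'| grep -E "ee_pos|rot|wrist"
```

```text
ee_pos: [0.4884, 0.0414, 0.0557]
eef_rot: [0.979, 0.206, 0.001, 0.0]
wrist_force: [0.3, 0.3, 10.3]
ee_pos: [0.4884, 0.0414, 0.0557]
eef_rot: [0.996, -0.092, 0.001, -0.0]
wrist_force: [0.6, -0.1, 10.4]
```

```bash
cat > ang.py <<'E'
from m import *
from scipy.spatial.transform import Rotation as R
c=cam('wrist'); s=sense(); p=s['ee_pos']; Rm=R.from_quat(s['eef_rot']).as_matrix()
print(p.round(4),'F',s['wrist_force'].round(1),'q',s['joint_positions'].round(2),'toolyaw(x axis)',np.degrees(np.arctan2(Rm[1,0],Rm[0,0])).round(2),'tilt',np.degrees(np.arccos(-Rm[2,2])).round(2))
# rectify lid plane z=.095 around the tcp: 0.25mm/px, 120mm square, then flap = bright patch within lid
n=480; u=(np.arange(n)-n/2)*.00025; X,Y=np.meshgrid(p[0]+u,p[1]-u)
q=np.stack([X,Y,np.full_like(X,.095)],-1).reshape(-1,3)@np.eye(3)
v=(q-c['E'][:3,3])@c['E'][:3,:3]; r=np.hypot(v[:,0],v[:,1]); t=np.arctan2(r,v[:,2]); px=(v[:,:2]/r[:,None]*t[:,None]*c['f']+[c['cx'],c['cy']]).astype(np.float32).reshape(n,n,2)
top=cv2.remap(c['img'],px[...,0],px[...,1],1); np.save('top.npy',top); cv2.imwrite('pics/top.png',top[:,:,::-1])
g=cv2.medianBlur(top.max(2),7)
k=((g>38)&(g<90)).astype(np.uint8)*255; yy,xx=np.mgrid[:n,:n]; k[np.hypot(xx-240,yy-240)>180]=0
k=cv2.morphologyEx(k,cv2.MORPH_OPEN,np.ones((15,15)))
N,l,st,ce=cv2.connectedComponentsWithStats(k)
for i in range(1,N):
    if st[i,4]<1500: continue
    (a,b,th)=cv2.minAreaRect(np.argwhere(l==i)[:,::-1].astype(np.float32)); w=np.array([p[0]+(a[0]-240)*.00025,p[1]-(a[1]-240)*.00025])
    box=cv2.boxPoints((a,b,th)); e=max([box[1]-box[0],box[2]-box[1]],key=np.linalg.norm); an=np.degrees(np.arctan2(-e[1],e[0]))
    print('patch centre',w.round(4),'mm',np.array(b).round()*.25,'axis',an.round(1),(an+180).round(1),'from tcp',np.degrees(np.arctan2(*(w-p[:2])[::-1])).round(1),'area mm2',st[i,4]/16)
E
python3 ang.py
```

```text
[0.4884 0.0414 0.0557] F [ 0.6  0.4 10.5] q [-0.45  0.39  0.36  2.07 -0.21  0.71 -1.71] toolyaw(x axis) -10.34 tilt 0.09
patch centre [0.4626 0.0376] mm [24.75 38.25] axis 16.1 196.1 from tcp -171.6 area mm2 921.0
patch centre [0.4819 0.0027] mm [ 6. 20.] axis 16.5 196.5 from tcp -99.6 area mm2 104.75
```

```bash
python3 -m jog '{"rotation":[[0,0,0.15],[0,0,0]],"xyz":[[0,0,0],[0,0,0]],"claw":[0.7,0.7]}'| grep -E "ee_pos|rot|wrist"; python3 ang.py; python3 - <<'E'
from m import *
p=sense()['ee_pos']; g=cv2.medianBlur(np.load('top.npy').max(2),5).astype(int)
P=[]
for a in range(125,236,5):
    for r in range(120,235):
        t=np.radians(a); x,y=240+r*np.cos(t),240-r*np.sin(t)
        if g[int(y),int(x)]>95: P.append((a,r,p[0]+(x-240)*.00025,p[1]-(y-240)*.00025)); break
P=np.array(P); print(P[:,:2].astype(int).tolist()); print(fitc(P[:,2:]))
from scipy.optimize import least_squares
f=least_squares(lambda o:np.hypot(*(P[:,2:]-o).T)-.046,p[:2],loss='soft_l1',f_scale=.0005);print(f.x)
E
```

```text
ee_pos: [0.4884, 0.0413, 0.0557]
eef_rot: [0.986, -0.167, 0.001, -0.0]
wrist_force: [0.7, 0.3, 10.9]
[0.4884 0.0413 0.0557] F [-0.7 -0.1 10.7] q [-0.48  0.4   0.39  2.07 -0.23  0.71 -1.84] toolyaw(x axis) -18.94 tilt 0.09
patch centre [0.4623 0.0415] mm [24.75 38.25] axis 7.5 187.5 from tcp 179.6 area mm2 919.75
patch centre [0.4761 0.0042] mm [ 6. 20.] axis 8.5 188.5 from tcp -108.2 area mm2 107.0625
[[125, 197], [130, 198], [135, 198], [140, 198], [145, 199], [150, 198], [155, 198], [160, 198], [165, 196], [170, 196], [175, 195], [180, 195], [185, 193], [190, 191], [195, 191], [200, 188], [205, 186], [210, 185], [235, 178]]
(array([0.48457931, 0.0442785 ]), np.float64(0.044766487776486674))
[0.48597181 0.0441876 ]
```

The label axis now reads 187.5° against the rack's 187.3°. Next is the slide: first half along the lane, with the sideways correction.

```bash
python3 -m jog '{"rotation":[[0,0,0],[0,0,0],[0,0,0],[0,0,0],[0,0,0]],"xyz":[[0.6,-0.1,0],[1.1,-0.3,0],[1.2,-0.35,0],[1.2,-0.35,0],[0.8,-0.2,0]],"claw":[0.7,0.7,0.7,0.7,0.7]}'| grep -E "ee_pos|rot|wrist";python3 -m jog '{"rotation":[[0,0,0]],"xyz":[[0,0,0]],"claw":[0.7]}'| grep -E "ee_pos|rot|wrist"; python3 ang.py
```

```text
ee_pos: [0.5393, 0.0377, 0.0557]
eef_rot: [0.986, -0.164, 0.0, -0.0]
wrist_force: [-3.8, 0.9, 15.9]
ee_pos: [0.5399, 0.0376, 0.0557]
eef_rot: [0.986, -0.164, 0.001, -0.0]
wrist_force: [2.8, 0.4, 9.2]
[0.5396 0.0376 0.0557] F [ 1.5 -0.   7.7] q [-0.43  0.48  0.38  1.95 -0.25  0.76 -1.81] toolyaw(x axis) -18.87 tilt 0.13
patch centre [0.5137 0.0376] mm [24.75 38.5 ] axis 7.8 187.8 from tcp -180.0 area mm2 925.0
patch centre [5.275e-01 3.000e-04] mm [ 6.   20.25] axis 8.4 188.4 from tcp -108.0 area mm2 108.25
```

```bash
python3 -m jog '{"rotation":[[0,0,0],[0,0,0],[0,0,0],[0,0,0],[0,0,0]],"xyz":[[0.6,-0.3,0.02],[0.9,-0.45,0],[0.9,-0.45,0],[0.9,-0.45,0],[0.6,-0.3,0]],"claw":[0.7,0.7,0.7,0.7,0.7]}'| grep -E "ee_pos|rot|wrist";python3 -m jog '{"rotation":[[0,0,0]],"xyz":[[0,0,0]],"claw":[0.7]}'| grep -E "ee_pos|rot|wrist"; python3 ang.py
```

```text
ee_pos: [0.5824, 0.0435, 0.0557]
eef_rot: [0.986, -0.164, 0.001, -0.0]
wrist_force: [-2.8, -0.2, 16.2]
ee_pos: [0.5831, 0.0436, 0.0557]
eef_rot: [0.986, -0.164, 0.001, -0.0]
wrist_force: [1.9, 1.1, 9.9]
[0.5829 0.0436 0.0557] F [ 2.  -0.   9.1] q [-0.42  0.54  0.37  1.84 -0.26  0.81 -1.81] toolyaw(x axis) -18.86 tilt 0.15
patch centre [0.5569 0.0437] mm [24.75 38.25] axis 7.9 187.9 from tcp 179.9 area mm2 922.1875
patch centre [0.5708 0.0064] mm [ 6.   20.25] axis 8.3 188.3 from tcp -108.0 area mm2 107.375
```

```bash
python3 -m jog '{"rotation":[[0,0,0],[0,0,0],[0,0,0],[0,0,0]],"xyz":[[0.4,-0.2,0],[0.5,-0.25,0],[0.3,-0.15,0],[0,0,0]],"claw":[0.7,0.7,0.7,0.7]}'| grep -E "ee_pos|wrist";python3 -m jog '{"rotation":[[0,0,0],[0,0,0],[0,0,0]],"xyz":[[0.2,-0.1,0],[0.2,-0.1,0],[0,0,0]],"claw":[0.7,0.7,0.7]}'| grep -E "ee_pos|rot|wrist"; python3 ang.py
```

```text
ee_pos: [0.5958, 0.0454, 0.0557]
wrist_force: [1.7, 0.7, 9.5]
ee_pos: [0.6, 0.0459, 0.0557]
eef_rot: [0.986, -0.164, 0.001, -0.0]
wrist_force: [-1.8, -0.6, 12.5]
[0.6    0.0459 0.0557] F [-0.4  0.1 11.1] q [-0.41  0.57  0.37  1.8  -0.27  0.83 -1.81] toolyaw(x axis) -18.86 tilt 0.1
patch centre [0.5738 0.0459] mm [24.75 38.25] axis 7.7 187.7 from tcp 179.9 area mm2 917.9375
patch centre [0.5879 0.0087] mm [ 6.25 20.25] axis 8.5 188.5 from tcp -108.0 area mm2 109.0625
```

```bash
python3 -m jog '{"rotation":[[0,0,0],[0,0,0]],"xyz":[[0.18,-0.09,0],[0,0,0]],"claw":[0.7,0.7]}'| grep -E "ee_pos|wrist";python3 -m jog '{"rotation":[[0,0,0],[0,0,0]],"xyz":[[0.18,-0.09,0],[0,0,0]],"claw":[0.7,0.7]}'| grep -E "ee_pos|rot|wrist"; python3 ang.py
```

```text
ee_pos: [0.6019, 0.0462, 0.0557]
wrist_force: [-0.5, -0.7, 12.8]
ee_pos: [0.6038, 0.0464, 0.0558]
eef_rot: [0.986, -0.164, 0.001, -0.0]
wrist_force: [-0.8, 0.1, 12.3]
[0.6038 0.0464 0.0557] F [-1.2 -0.3 11.4] q [-0.41  0.57  0.37  1.78 -0.27  0.83 -1.81] toolyaw(x axis) -18.86 tilt 0.08
patch centre [0.5777 0.0465] mm [24.75 38.25] axis 7.8 187.8 from tcp 180.0 area mm2 917.5
patch centre [0.5917 0.0092] mm [ 6.25 20.25] axis 8.6 188.6 from tcp -108.0 area mm2 107.6875
```

```bash
python3 -m jog '{"rotation":[[0,0,0],[0,0,0]],"xyz":[[0.18,-0.09,0],[0,0,0]],"claw":[0.7,0.7]}'| grep -E "ee_pos|wrist"; python3 ang.py
```

```text
ee_pos: [0.6059, 0.0467, 0.0557]
wrist_force: [-1.0, -0.1, 11.3]
[0.6058 0.0467 0.0557] F [-2.  -0.5 10.5] q [-0.41  0.58  0.37  1.78 -0.27  0.83 -1.81] toolyaw(x axis) -18.86 tilt 0.08
patch centre [0.5797 0.0467] mm [24.75 38.25] axis 7.6 187.6 from tcp 179.9 area mm2 917.625
patch centre [0.5937 0.0095] mm [ 6.   20.25] axis 8.4 188.4 from tcp -108.0 area mm2 108.375
```

```bash
python3 -m jog '{"rotation":[[0,0,0],[0,0,0]],"xyz":[[0.18,-0.09,0],[0,0,0]],"claw":[0.7,0.7]}'| grep -E "ee_pos|wrist"; python3 ang.py|head -2; python3 -m jog '{"rotation":[[0,0,0],[0,0,0]],"xyz":[[0.18,-0.09,0],[0,0,0]],"claw":[0.7,0.7]}'| grep -E "ee_pos|wrist"; python3 ang.py|head -2
```

```text
ee_pos: [0.6078, 0.0469, 0.0557]
wrist_force: [-2.8, -0.5, 12.9]
[0.6077 0.0469 0.0557] F [-2.4 -0.3 11.7] q [-0.41  0.58  0.37  1.77 -0.27  0.84 -1.81] toolyaw(x axis) -18.86 tilt 0.08
patch centre [0.5817 0.0469] mm [24.75 38.25] axis 7.7 187.7 from tcp 180.0 area mm2 918.5
ee_pos: [0.6078, 0.047, 0.0557]
wrist_force: [-16.9, -1.5, 26.5]
[0.6079 0.047  0.0557] F [-17.2  -1.1  26.5] q [-0.4   0.58  0.37  1.77 -0.27  0.84 -1.81] toolyaw(x axis) -18.87 tilt 0.15
patch centre [0.5817 0.047 ] mm [24.75 38.  ] axis 7.9 187.9 from tcp 180.0 area mm2 918.3125
```

The back wall was felt at -17 N, with the label axis at 187.8°. I'll relax the push, lift straight off and check.

```bash
python3 -m jog '{"rotation":[[0,0,0],[0,0,0]],"xyz":[[-0.18,0.09,0],[0,0,0]],"claw":[0.7,0.7]}'| grep -E "ee_pos|wrist"; python3 -m jog '{"rotation":[[0,0,0],[0,0,0],[0,0,0],[0,0,0],[0,0,0]],"xyz":[[0,0,-0.2],[0,0,-1],[0,0,-3],[0,0,-4],[0,0,-4]],"claw":[0.7,0.7,0.7,0.7,0.7]}'| grep -E "ee_pos|wrist"; python3 -m jog '{"rotation":[[0,0,0],[0,0,0]],"xyz":[[0,0,0],[0,0,0]],"claw":[0.7,0.7]}'; python3 ang.py; python3 - <<'E'
from m import *
c=cam('wrist'); d=cam('scene'); s=cam('side')
k=lambda m,x0,y0,w:cv2.resize(np.clip(m['img'][y0:y0+int(w*.75),x0:x0+w]*1.7+15.,0,255).astype(np.uint8),(400,300))
o=np.vstack([np.hstack([k(c,0,0,640),k(d,210,150,240)]),np.hstack([k(s,230,130,260),k(d,300,170,120)])])
cv2.imwrite('pics/end.png',o[:,:,::-1]); 
L=cv2.createLineSegmentDetector().detect(c['img'].mean(2).astype(np.uint8))[0][:,0]
for q in L:
    if np.hypot(q[2]-q[0],q[3]-q[1])>60:
        A,B=onz(c,q[:2],.074),onz(c,q[2:],.074); print(q.round(),A.round(3),B.round(3),np.degrees(np.arctan2(*(B-A)[::-1])).round(1))
E
```

```text
ee_pos: [0.6075, 0.0469, 0.0557]
wrist_force: [-3.2, 0.1, 12.3]
ee_pos: [0.6067, 0.0468, 0.1787]
wrist_force: [0.3, 0.7, 1.6]
clock: 11.95
ee_pos: [0.6074, 0.0471, 0.1781]
eef_rot: [0.986, -0.164, 0.001, -0.0]
wrist_force: [-0.4, -0.5, 0.1]
grip_width: 0.0601
gripper_force: 0.0
[0.6068 0.0471 0.177 ] F [ 0.1 -0.1 -1. ] q [-0.45  0.43  0.42  1.69 -0.2   1.06 -1.86] toolyaw(x axis) -18.85 tilt 0.01
patch centre [0.5809 0.0468] mm [24.75 38.75] axis 8.0 188.0 from tcp -179.4 area mm2 921.875
[ 22. 445.  94. 376.] [0.43  0.628] [0.532 0.346] -70.1
[525. 343. 636. 449.] [ 0.434 -0.099] [ 0.092 -0.316] -147.6
[450. 437. 518. 478.] [ 0.339 -0.004] [ 0.194 -0.085] -150.7
[522. 471. 478. 409.] [ 0.208 -0.091] [ 0.369 -0.04 ] 17.6
[449. 105. 409.  -0.] [ 0.669 -0.071] [ 0.757 -0.069] 1.5
[565. 377. 639. 339.] [ 0.361 -0.147] [ 0.358 -0.264] -91.4
[564.  87. 489. 107.] [ 0.66  -0.183] [ 0.659 -0.104] 91.1
[132.  12.  53.  63.] [0.834 0.14 ] [0.834 0.232] 89.7
[71. -1. -1. 57.] [0.885 0.196] [0.885 0.302] 90.0
[ 53. 309. 120. 264.] [0.619 0.348] [0.636 0.235] -81.6
[130.  21.  67.  61.] [0.827 0.144] [0.827 0.216] 89.9
[ -1. 354.  43. 421.] [0.589 0.506] [0.477 0.507] 179.7
[ 1. 69. 78.  9.] [0.871 0.303] [0.87  0.192] -90.7
[160. 245.  55. 310.] [0.639 0.187] [0.617 0.346] 97.6
[214. 215. 160. 245.] [0.646 0.13 ] [0.638 0.186] 97.4
[ 59.  63. 129.  18.] [0.83  0.225] [0.83  0.144] -90.0
[460.  -0. 498. 103.] [ 0.749 -0.11 ] [ 0.66  -0.113] -178.5
[361. 140. 213. 215.] [0.662 0.002] [0.646 0.13 ] 97.1
[ -0. 259.  32. 325.] [0.694 0.4  ] [0.61 0.4 ] -180.0
[ 32. 326.  72. 392.] [0.61 0.4 ] [0.516 0.4  ] 180.0
[235. 199. 355. 139.] [0.652 0.108] [0.665 0.007] -82.6
[120. 264. 236. 199.] [0.636 0.234] [0.652 0.108] -82.8
```

View pics/end.png

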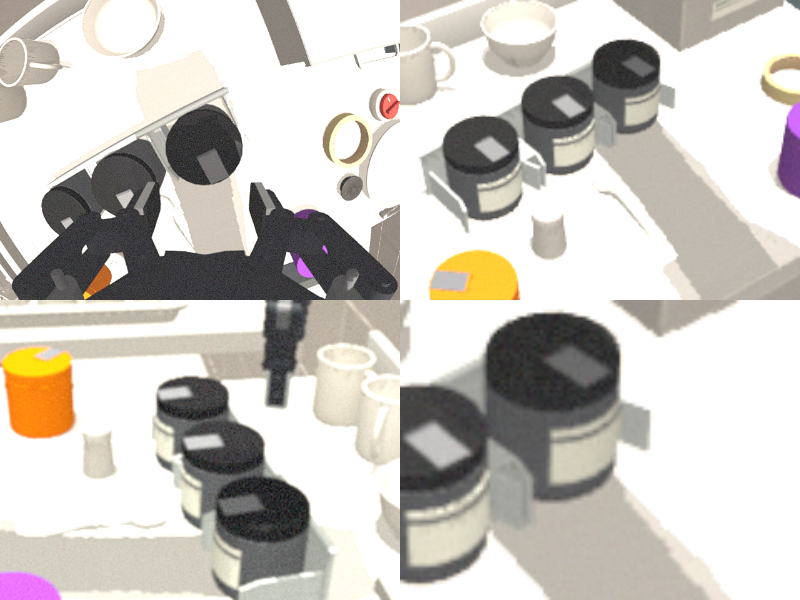

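All three canisters stand in the row against the back wall with their labels facing front. Ours measures 188.0° against the rack's 187.3°. The shaker and the spoon look as they were, and the gripper is clear.

```bash
python3 -c "
from cell import *
print(finish_job())"
```

```text
the job is handed in; nothing more can be done
None
```

The canister is in the empty lane against the back wall, with its label measured within about 1° of straight out the front. The neighbours, shaker and spoon look undisturbed, and the job is handed in at about 12 s on the robot's clock; no verdict came back.

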